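Push the food tin home into the organiser's empty bay

ROBOT

A 6-joint arm with a two-finger parallel gripper is mounted at the origin on a cart in front of the work surface, level with it; the furniture and walls round the work are solid. World frame = base frame: x ahead of the robot, y to its left, z up, the work surface at z = 0. Lengths are in mm, angles in rad, forces in N, time in s.
With the tool pointing down it reaches from about 275 to 975 mm from the base axis. Payload 8.4 kg.
Tool frame: the origin (TCP) lies midway between the tips of the shut fingers; the grasp point (between the pads) lies 19 mm behind it; y points along the fingers, x is the direction in which the jaws open and shut, and the axes are right-handed (so a half turn about y gives the same grasp; the last joint's range is limited). The gripper opens to 92 mm and grips with 3 to 60 N. Pads are 20 mm wide; open, the fingers measure 128 mm over their backs; the gripper's body (75 mm by 189 mm) begins 69 mm behind the grasp point.
Start: joints at [-1.212, 0.353, 1.633, -0, 1.155, -0.002], TCP at [220.638, -584.762, 214.583] pointing down, gripper open.
Joint ranges: [-2.63, 2.63], [-0.92, 2.1], [0.06, 2.66], [-1.3, 4.44], [0, 2.69], [-3.02, 3.02]. Speed limits (rad/s): [2.22, 2.22, 2.79, 3.14, 3.14, 3.14].

INTERFACE

Orientations are given as a unit quaternion [x, y, z, w].
In Python, from rig import status, optics, env gives the robot as it stands.
- The arm moves only by the tool step_arm, never from a script. Its argument "increments" is one flat list of numbers, 4 for each row, row after row: the shift along the tool's x, y, z each as a share of 0.05 m, from -1 to 1, then the turn about the tool's y as a share of 4 degrees, from -1 to 1. In form: [x, y, z, spin, x, y, z, spin, ...]. A call has 1 to 20 rows; each row shifts and turns the commanded pose from where the row before left it, along the tool's axes as they then stand; what a row does not reach is not made up. A row lasts 1/10 s, in which the tool goes at most 50 mm and 8.59 degrees, less where a joint would pass 70% of its speed; a pose out of reach is approached as far as the arm can. A call with a number of a shift or a turn outside -1 to 1 is refused whole. A call with a gripper value outside its range is refused whole. "grip" is the opening, from -1 (shut) to 1 (fully open), set as the call begins (left out, the last holds). The fingers move at their own pace and stop on an object; the grip force is fixed at half the most. Time passes only in rows, so rows that do not move let the fingers close. It gives the time, the measured TCP pose, the force and the opening at its end, in the units of the state.
- status.observe(): the state, without advancing time (a new reading comes with each control period).
- optics.snapshot(name): name is "scene" or "side" or "wrist"; returns (picture, depth): 400x640x3 uint8, red, green, blue; 400x640 float32, mm along the optical axis (not along the pixel's ray), 0 where there is no reading.
- optics.camera_model(name): a dict with "K" (3x3 intrinsics, pixels), "R" (3x3) and "t" (3): a world point X has camera coordinates R X + t; the wrist camera has in their place "T_tool_cam" (4x4, takes a point from camera to tool coordinates, whose origin is the TCP and whose axes are the tool frame's). Camera axes: x right, y down, z forward; pixel columns grow to the right and rows downward; lengths in mm; the calibration is good to about 2 mm. The wrist camera is an equidistant fisheye: a pixel r from the principal point sees the ray r / f radians off the axis. A picture is of the moment at which its call begins: read the wrist's pose just before it. camera_model takes no time and is no camera call.
- env.hand_in(): hands the job in, once; it reports no verdict.
Trained networks look in the newest picture that a camera, given by its name, has taken for a name from the list of things; names that differ only in an ending like _2 or _b are one class to them, and where a whole thing is asked for, a point or a joint stands for the part that bears it (a point fixed in the world has none). Each returns a list of dicts, best first, with "confidence" (0 to 1); they miss things now and then, are a little off and sometimes report something else, mostly with a low value. They report only what shows in the picture. A call takes as long as a camera call. They do not tell look-alikes from the thing itself.
- optics.regions_of(camera, label): "region" (400x640 bool, what is visible of it) and "bbox" ([left, top, width, height] in pixels, round what is visible of it).
The state is a dict: "clock": time; "joints": joint angles; "dq": joint speeds; "effort": joint torques, N m; "eef_pos": TCP position; "ee_rot": TCP orientation; "force": force on the tool from outside, world axes, zero at the start; "wrist_torque": the same for the moment, N m; "opening": opening from 0.0 (shut) to 1.0 (fully open).
Only numpy, scipy, OpenCV 4.12 (cv2) and the standard library are available. Lean on these libraries where they do the work, as an engineer would, in place of code of your own. Each camera call takes 0.05 s, during which the arm holds its last target. There are 200 camera calls.

TASK

Put the food tin away: push it along the worktop with the fingers into the empty bay of the wooden organiser, the bay with the blue round mark, until it stands upright against the back board. Only push it: never pick it up or lift it off the worktop, and leave the timer, both spice jars and the roll of tape where they stand.

Things in the scene. Friction and masses are not known exactly. Their poses are not given: they have to be found in the camera images.
- tin: Round food tin, gold lid and a colourful paper label, diameter 75, height 58, about 0.25 kg, standing loose on the worktop in front of (on the robot's side of) the organiser. Origin: centre of its underside; z up. It slides on the worktop when pushed at half height or below and does not tip; only its position matters, not which way the label faces.
- organiser: Wooden open-fronted organiser, fixed, no floor. Back board 302 wide, 12 thick, 48 high; four cheeks 8 thick, 40 high reach 62 forward and make three bays, 90 wide inside, 98 apart. Origin: on the worktop, mid-width, at the back board's front face; x points into the board, away from the mouths, y left along it. Bay centre lines y = -98, 0, 98; mouths x = -62; the tin pushed home has its centre at x = -38.
- mark: Blue round mark 60 across with a white centre 36 across, printed flat on the worktop (under 1 thick, nothing catches on it) in the middle of the empty bay, 38 in front of the back board; which bay it is varies. Origin: its centre; axes parallel to the organiser's: x towards the back board.
- timer: Round kitchen timer, pink top on a white base, 67 across, 56 high, loose in one of the bays. Origin: centre of its underside. To be left alone.
- spice_jar: Shorter spice jar, glass with a dark cap, 44 across, 96 high, loose in one of the bays. Origin: centre of its underside. To be left alone.
- spice_tall: Tall spice jar, glass with a dark cap and white label, 41 across, 105 high, loose on its own on the worktop at the right. Origin: centre of its underside. To be left alone.
- tape: Roll of tan tape lying flat, 96 across, 25 high, loose on the worktop at the left. Origin: centre of its underside. To be left alone.
Mind the look-alikes: they are no part of the job. What is shaped like the tin but red is not meant.

How it is judged:
By the outcome, as a careful person would: the job done as asked, in the order asked, and still so for the second after the job is handed in, with the robot touching nothing.
It also fails if it takes over 51 s, if anything falls off the work surface, if the arm or the gripper's body presses on something with over 40 N, if the wrist force passes 120 N, or if a joint passes its speed limit or range.

## Working session

There is one attempt and no reset: what is moved stays moved. The work goes in short steps, Python scripts to look and compute and a tool call to move; the robot and the scene stay as the last step left them, time stands still between calls to the robot, and variables do not carry over. Pictures are saved under pics/ and viewed, about 8 in all and at most 12, crops included, and the job is handed in when it is done.

Besides the shell and the picture viewer there is one more tool, called after "Emit:" as a command line: name --argument value ..., lists and objects as JSON in quotes. step_arm: Moves the arm, as the interface text tells. Its arguments: {"type":"object","properties":{"increments":{"type":"array"},"grip":{"type":"number"}},"required":["increments"]}

```bash
mkdir -p pics
cat > h.py <<'E'
import numpy as np, cv2
from rig import status, optics, env
def world(name, mask, depth):
    m=optics.camera_model(name); K=np.array(m["K"]);R=np.array(m["R"]);t=np.array(m["t"])
    v,u=np.nonzero(mask&(depth>0)); z=depth[v,u]
    P=np.stack([(u-K[0,2])/K[0,0]*z,(v-K[1,2])/K[1,1]*z,z],1)
    return (P-t)@R, u, v
E
python3 - <<'E'
from h import *
s=status.observe(); print({k:np.round(s[k],3) for k in s})
for c in ["scene","side"]:
    p,d=optics.snapshot(c); cv2.imwrite(f"pics/{c}0.png",p[:,:,::-1])
    np.savez(f"{c}0.npz",p=p,d=d)
    for l in ["tin","mark","timer","spice_jar","spice_tall","tape","organiser"]:
        for r in optics.regions_of(c,l)[:3]:
            P,u,v=world(c,r["region"],d)
            if len(P): print(c,l,round(r["confidence"],2),r["bbox"],len(P),"min",P.min(0).round(),"max",P.max(0).round(),"med",np.median(P,0).round(),"rgb",p[v,u].mean(0).round())
E
```

```text
{'clock': np.float64(0.0), 'joints': array([-1.212,  0.354,  1.634, -0.   ,  1.155, -0.002]), 'dq': array([-0.002,  0.   ,  0.   , -0.001, -0.   ,  0.001]), 'effort': array([ 0.0000e+00, -5.9384e+01, -3.3421e+01,  7.0000e-02,  2.3000e-02,
       -0.0000e+00]), 'eef_pos': array([ 220.464, -584.285,  213.856]), 'ee_rot': array([-0.581,  0.403, -0.402,  0.582]), 'force': array([-0.616,  0.02 , -0.769]), 'wrist_torque': array([-0.012, -0.022,  0.047]), 'opening': np.float64(1.0)}
scene tin 0.94 [348.0, 221.5, 31.7, 39.0] 1012 min [338. -70.  -1.] max [475.  37.  61.] med [365.  10.  54.] rgb [100.  23.  20.]
scene tin 0.9 [313.3, 193.5, 23.5, 41.0] 823 min [485. -75.  -1.] max [637.  47.  62.] med [508.  20.  53.] rgb [110.  99.  72.]
scene tin 0.7 [305.9, 235.5, 34.2, 40.5] 1111 min [350.  69.   2.] max [427. 144.  61.] med [374. 116.  54.] rgb [113.  27.  24.]
scene mark 0.67 [258.2, 200.4, 16.4, 13.1] 206 min [641.  76.  -1.] max [703. 134.   7.] med [671. 105.   2.] rgb [104. 118. 147.]
scene timer 0.92 [284.9, 172.0, 21.7, 28.7] 484 min [641. -37.   1.] max [717.  56.  59.] med [659
[... 1084 characters left out ...]
35. 158. 214.]
side timer 0.86 [356.5, 182.0, 18.8, 27.2] 333 min [640. -70.  -2.] max [701.  53.  96.] med [660.  -4.  46.] rgb [183. 143. 138.]
side spice_jar 0.62 [370.6, 195.0, 18.0, 33.7] 518 min [ 658. -114.    4.] max [701. -74.  99.] med [ 675. -105.   67.] rgb [132. 126. 114.]
side spice_tall 0.58 [302.3, 241.6, 25.2, 49.4] 843 min [ 478. -288.   -3.] max [ 520. -208.  109.] med [ 498. -281.   69.] rgb [146. 137. 116.]
side tape 0.89 [252.8, 150.8, 33.4, 20.1] 482 min [367. 208.  -3.] max [464. 315.  30.] med [419. 258.  19.] rgb [115. 106.  86.]
side organiser 0.63 [350.5, 162.7, 52.0, 77.7] 1165 min [ 645. -145.   -0.] max [748. 161.  98.] med [704. -44.  33.] rgb [169. 140. 105.]
```

View pics/scene0.png

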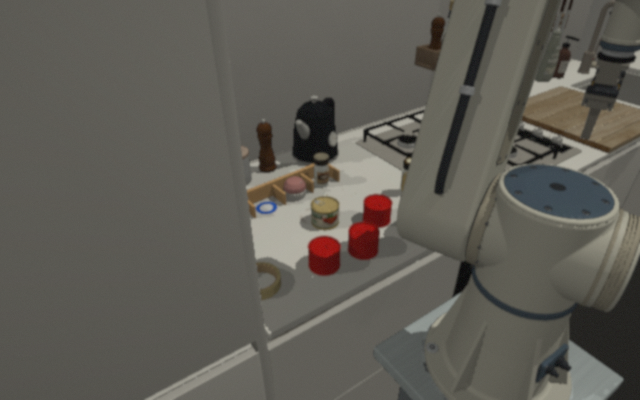

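The gold tin is at (325,212). Three red look-alikes stand at (377,210), (364,240) and (324,256). The blue mark is at (266,208) in the left bay, the timer at (294,187) in the middle and the jar at (321,165) on the right. Next I fit positions and check the tin in a crop.

Run:
```python
from h import *
from scipy.optimize import least_squares
from scipy.spatial.transform import Rotation as Rn
print(Rn.from_quat(status.observe()["ee_rot"]).as_matrix().round(2))
A=[]
for c in ["scene","side"]:
    f=np.load(f"{c}0.npz"); p,d=f["p"],f["d"]
    P,u,v=world(c,d>0,d)
    C=p[v,u].astype(float)
    k=(P[:,0]>300)&(P[:,0]<800)&(P[:,1]>-320)&(P[:,1]<320)&(P[:,2]>-10)&(P[:,2]<130)
    P,C=P[k],C[k]; A.append((P,C))
    red=(C[:,0]>2.2*C[:,1])
    img=np.full((640,500,3),40,np.uint8)
    o=np.argsort(P[:,2])
    for q,col in zip(P[o],C[o]):
        cv2.circle(img,(int(320-q[1]) ,int(800-q[0])),1,col[::-1].tolist(),-1) if 0<=320-q[1]<640 else None
    img=np.full((500,640,3),40,np.uint8)
    for q,col in zip(P[o],C[o]): cv2.circle(img,(int(320-q[1]),int(800-q[0])),1,np.clip(col[::-1]*1.3,0,255).tolist(),-1)
    cv2.imwrite(f"pics/top_{c}.png",img)
    def circ(Q,r,x0):
        g=lambda x:np.hypot(Q[:,0]-x[0],Q[:,1]-x[1])-r
        s=least_squares(g,x0,loss="soft_l1",f_scale=2); return s.x.round(1),len(Q)
    for n,x0,r,z in [("tin",(525,10),37.5,(10,50)),("red1",(376,105),37.5,(10,50)),("red2",(376,0),37.5,(10,50)),("red3",(450,-110),37.5,(10,50)),("timer",(680,5),33.5,(5,25)),("jar",(680,-95),22,(10,70)),("tall",(500,-265),20.5,(10,80)),("tape",(417,255),48,(5,20))]:
        for it in range(4):
            dd=np.hypot(P[:,0]-x0[0],P[:,1]-x0[1]); m=(dd<r+12)&(dd>r-12)&(P[:,2]>z[0])&(P[:,2]<z[1])
            if m.sum()<15: break
            x0,nn=circ(P[m],r,x0)
        # lid centroid
        t=(np.hypot(P[:,0]-x0[0],P[:,1]-x0[1])<r+8)&(P[:,2]>54)&(P[:,2]<63)
        print(c,n,x0,m.sum(),"top mid",((P[t].max(0)+P[t].min(0))/2).round() if t.sum()>20 else None)
    b=(C[:,2]>1.3*C[:,0])&(P[:,2]<10)&(P[:,0]>600); print(c,"mark",((P[b].max(0)+P[b].min(0))/2).round(1),b.sum())
P=np.vstack([a[0] for a in A])
m=(P[:,2]>15)&(P[:,2]<45)&(P[:,0]>690)&(P[:,0]<715)&(abs(P[:,1]-5)<150)
print("board fit",np.polyfit(P[m,1],P[m,0],1),m.sum())
f=np.load("side0.npz")["p"][130:310,210:430,::-1]
a=cv2.resize(f,(660,540),interpolation=cv2.INTER_CUBIC); cv2.imwrite("pics/sidecrop.png",a)
```

```text
[[ 0.35  0.    0.94]
 [-0.94  0.    0.35]
 [ 0.   -1.    0.  ]]
scene tin [525.3   8.6] 347 top mid [524.  10.  58.]
scene red1 [390.1 105.1] 418 top mid [388. 106.  57.]
scene red2 [379.6  -2. ] 399 top mid [379.  -2.  58.]
scene red3 [ 453.8 -109.1] 338 top mid [ 453. -109.   58.]
scene timer [679.8   6.7] 146 top mid [675.  10.  56.]
scene jar [683.9 -89.4] 263 top mid [674. -85.  58.]
scene tall [ 502.6 -267.3] 89 top mid None
scene tape [417.  269.4] 189 top mid None
scene mark [670.3 105.7   2.8] 136
side tin [520.8  11.5] 328 top mid [521.   9.  58.]
side red1 [385.6 108.1] 186 top mid [386. 106.  58.]
side red2 [375.4   0.4] 336 top mid [376.  -1.  58.]
side red3 [ 449.7 -106.4] 368 top mid [ 450. -108.   58.]
side timer [675.7  11. ] 48 top mid [672.   7.  56.]
side jar [680.3 -87.2] 315 top mid [680. -99.  59.]
side tall [ 499.6 -264.8] 443 top mid [ 499. -277.   59.]
side tape [413.1 256.5] 190 top mid None
side mark [664.  109.6   1.5] 60
board fit [2.85374198e-02 7.04726412e+02] 640
```

View pics/sidecrop.png

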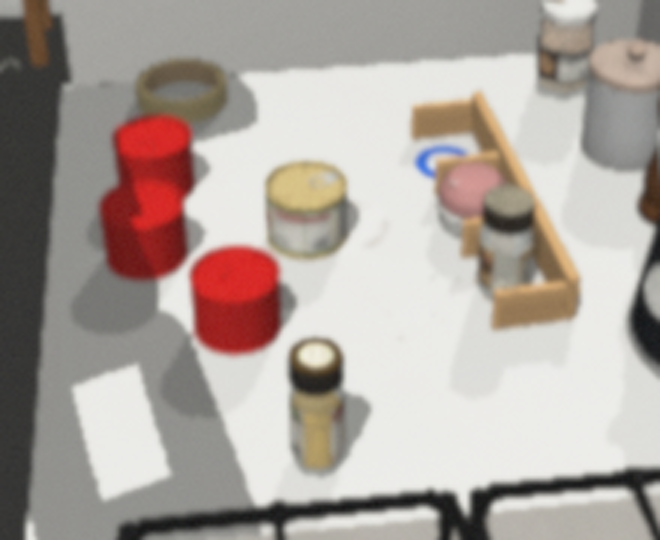

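View pics/top_scene.png

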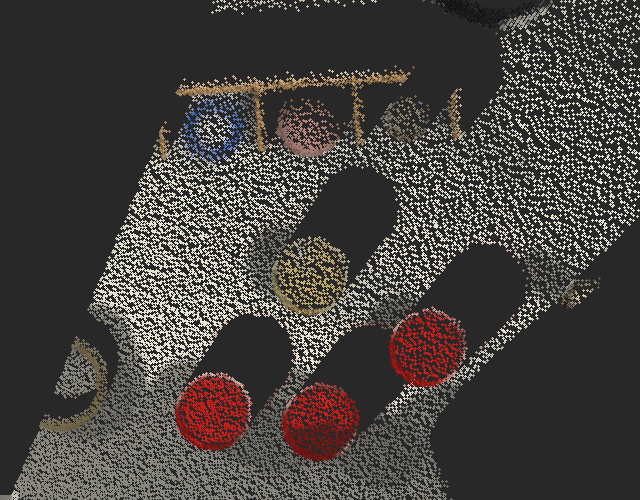

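The crop shows the gold tin at (306,205) with three red ones around it, and the blue mark clear in the left bay at (440,160). The choice is the gold tin at about (523,10), and the mark is at about (668,107), with the organiser turned about 3°. I'll push it diagonally to about (585,102), then straight into the bay. First I turn the tool.

Emit:
step_arm --increments '[0,0,0,-1,0,0,0,-1,0,0,0,-1,0,0,0,-1,0,0,0,-1,0,0,0,-1,0,0,0,-1,0,0,0,-1,0,0,0,-1]' --grip -0.13

```text
clock: 1.7
eef_pos: [220.6, -584.8, 214.6]
ee_rot: [0.678, -0.202, 0.202, -0.678]
force: [-0.3, 0.7, -0.3]
opening: 0.436
```

```bash
cat >> h.py <<'E'
from scipy.spatial.transform import Rotation as Rn
def go(*targets):
    s=status.observe(); M=Rn.from_quat(s["ee_rot"]).as_matrix(); p=np.array(s["eef_pos"])
    print("t",s["clock"],"p",p.round(1),"head",np.degrees(np.arctan2(M[1,2],M[0,2])).round(1),"F",np.round(s["force"],1),"open",s["opening"],"j",np.round(s["joints"],2))
    for t in targets:
        print(t,"tool shift shares",(M.T@(np.array(t)-p)/50).round(2)); p=np.array(t)
E
python3 - <<'E'
from h import *
# refined organiser yaw: line of board front from scene and side tops, robust
for c in ["scene","side"]:
    f=np.load(f"{c}0.npz"); P,u,v=world(c,f["d"]>0,f["d"])
    m=(P[:,2]>42)&(P[:,2]<50)&(P[:,0]>695)&(P[:,0]<735)&(P[:,1]>-140)&(P[:,1]<150)
    vx,vy,x0,y0=cv2.fitLine(P[m][:,:2].astype(np.float32),cv2.DIST_HUBER,0,.01,.01).ravel()
    print(c,m.sum(),"slope dx/dy",vx/vy,"x at y=107",x0+(107-y0)*vx/vy)
    m=(P[:,2]>12)&(P[:,2]<44)&(P[:,0]>640)&(P[:,0]<700)
    for lo,hi in [(50,72),(145,175)]:
        k=m&(P[:,1]>lo)&(P[:,1]<hi); print(lo,k.sum(),P[k].mean(0).round(1) if k.sum() else "")
go((490,-40,200),(490,-40,12))
E
```

```text
scene 249 slope dx/dy -0.06429553 x at y=107 711.04755
50 118 [671.9  60.   29.6]
145 74 [654.5 156.5  30. ]
side 268 slope dx/dy -0.065939695 x at y=107 709.5449
50 81 [669.1  56.3  35.9]
145 171 [669.6 153.9  28.9]
t 1.7 p [ 220.6 -584.8  214.6] head 56.8 F [-0.3  0.7 -0.3] open 0.4362545743214321 j [-1.21  0.35  1.63 -0.    1.16 -0.63]
(490, -40, 200) tool shift shares [-1.45  0.29 12.07]
(490, -40, 12) tool shift shares [-0.    3.76  0.  ]
```

Emit:
step_arm --increments '[-0.07,0,0.6,0,-0.07,0,0.6,0,-0.07,0,0.6,0,-0.07,0,0.6,0,-0.07,0,0.6,0,-0.07,0,0.6,0,-0.07,0,0.6,0,-0.07,0,0.6,0,-0.07,0,0.6,0,-0.07,0,0.6,0,-0.07,0,0.6,0,-0.07,0,0.6,0,-0.07,0,0.6,0,-0.07,0,0.6,0,-0.07,0,0.6,0,-0.07,0,0.6,0,-0.07,0,0.6,0,-0.07,0,0.6,0,-0.07,0,0.6,0,0,0,0,0]'

```text
clock: 3.7
eef_pos: [479.6, -69.6, 214.8]
ee_rot: [-0.677, 0.202, -0.202, 0.678]
force: [0.4, 0.0, 0.8]
opening: 0.434
```

Run:
```python
from h import *
go((490,-40,200),(490,-40,90))
s=status.observe()
p,d=optics.snapshot("wrist"); cv2.imwrite("pics/w1.png",p[:,:,::-1]); np.savez("w1.npz",p=p,d=d)
m=optics.camera_model("wrist"); K=np.array(m["K"]); T=np.array(m["T_tool_cam"]); M=Rn.from_quat(s["ee_rot"]).as_matrix()
print(K.round(1),T.round(2))
def W(mask):
    v,u=np.nonzero(mask&(d>0)); z=d[v,u]; x=(u-K[0,2])/K[0,0]; y=(v-K[1,2])/K[1,1]; r=np.hypot(x,y)+1e-9
    P=np.stack([x/r*np.tan(r)*z,y/r*np.tan(r)*z,z],1); return (P@T[:3,:3].T+T[:3,3])@M.T+s["eef_pos"]
for l in ["tin","mark"]:
    for r in optics.regions_of("wrist",l)[:4]:
        P=W(r["region"]); 
        if len(P): 
            t=P[(P[:,2]>52)|(l=="mark")]; print(l,round(r["confidence"],2),r["bbox"],"mid",((t.max(0)+t.min(0))/2).round(1) if len(t) else "",(np.ptp(t,0)).round() if len(t) else "",p[r["region"]].mean(0).round())
```

```text
t 3.7 p [479.6 -69.6 214.8] head 56.8 F [0.4 0.  0.8] open 0.4335794046796086 j [-0.15  0.13  1.93  0.    1.08  0.43]
(490, -40, 200) tool shift shares [-0.15  0.3   0.61]
(490, -40, 90) tool shift shares [-0.   2.2 -0. ]
[[309.7   0.  318. ]
 [  0.  309.7 195.5]
 [  0.    0.    1. ]] [[   1.     -0.      0.     -1.06]
 [  -0.     -0.28    0.96 -170.21]
 [   0.     -0.96   -0.28   77.68]
 [   0.      0.      0.      1.  ]]
tin 0.93 [273.1, 59.1, 73.1, 74.0] mid [521.9  10.4  56.2] [74. 74.  8.] [164. 152. 113.]
tin 0.88 [179.8, 143.0, 70.5, 67.0] mid [3.77e+02 1.00e-01 5.62e+01] [75. 75.  8.] [171.  62.  57.]
tin 0.83 [137.4, 65.4, 72.5, 65.3] mid [387.7 107.1  55.7] [74. 76.  7.] [167.  58.  53.]
tin 0.78 [284.0, 177.6, 68.3, 74.1] mid [451.  -96.6 133.8] [ 76.  94. 163.] [183.  77.  72.]
```

View pics/w1.png

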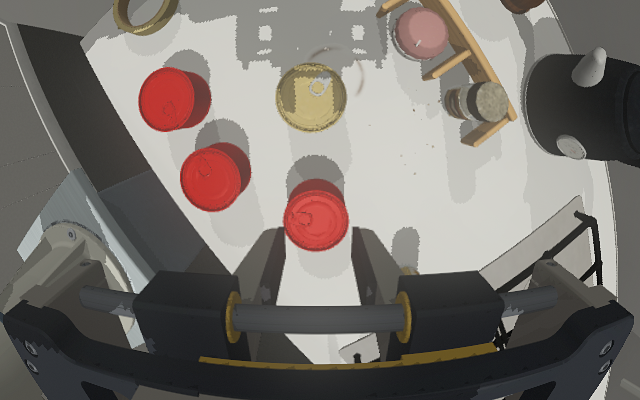

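The wrist view shows the gold tin at (311,97), world (522,10), which agrees with the other cameras. The red tins are at (167,100), (211,178) and (316,220). I go down behind the tin.

Emit:
step_arm --increments '[-0.09,0,0.25,0,-0.08,0,0.25,0,0,0.55,0,0,0,0.55,0,0,0,0.55,0,0,0,0.55,0,0,0,0.55,0,0,0,0.55,0,0,0,0.55,0,0,0,0.12,0,0,0,0.12,0,0,0,0,0,0]'

```text
clock: 5.05
eef_pos: [485.2, -46.3, 10.3]
ee_rot: [-0.677, 0.203, -0.203, 0.677]
force: [0.3, -0.2, -0.4]
opening: 0.435
```

Emit:
step_arm --increments '[0,0,0.12,0,0,0,0.12,0,0,0,0.12,0,0,0,0.12,0,0,0,0.08,0,0,0,0.08,0,0,0,0.08,0,0,0,0.08,0,0,0,0.08,0,0,0,0.08,0,0,0,0.08,0,0,0,0.08,0,0,0,0.08,0,0,0,0,0]'

```text
clock: 6.45
eef_pos: [518.3, 4.3, 10.0]
ee_rot: [-0.677, 0.203, -0.203, 0.678]
force: [-0.2, 0.3, -0.5]
opening: 0.433
```

```bash
cat >> h.py <<'E'
def wrist():
    s=status.observe(); p,d=optics.snapshot("wrist")
    m=optics.camera_model("wrist"); K=np.array(m["K"]); T=np.array(m["T_tool_cam"]); M=Rn.from_quat(s["ee_rot"]).as_matrix()
    def W(mask):
        v,u=np.nonzero(mask&(d>0)); z=d[v,u]; x=(u-K[0,2])/K[0,0]; y=(v-K[1,2])/K[1,1]; r=np.hypot(x,y)+1e-9
        P=np.stack([x/r*np.tan(r)*z,y/r*np.tan(r)*z,z],1); return (P@T[:3,:3].T+T[:3,3])@M.T+s["eef_pos"]
    return p,d,W
def look(*labels):
    p,d,W=wrist()
    for l in labels:
        for r in optics.regions_of("wrist",l)[:4]:
            P=W(r["region"]); t=P[(P[:,2]>50)&(P[:,2]<66)] if l in("tin","timer") else P[P[:,2]<8] if l=="mark" else P
            if len(t): print(l,round(r["confidence"],2),r["bbox"],"mid",((np.percentile(t,99.5,0)+np.percentile(t,.5,0))/2).round(1),np.ptp(t,axis=0).round(),p[r["region"]].mean(0).round())
    return p,d,W
E
python3 - <<'E'
from h import *
go()
p,d,W=look("tin","mark","timer"); cv2.imwrite("pics/w2.png",p[:,:,::-1])
for c in ["scene"]:
    optics.snapshot(c)
E
```

```text
t 6.45 p [518.3   4.3  10. ] head 56.7 F [-0.2  0.3 -0.5] open 0.43264875984244094 j [0.01 0.48 2.   0.   0.65 0.59]
tin 0.97 [228.1, 103.5, 178.6, 171.7] mid [540.6  39.9  55.9] [78. 77.  9.] [128. 117.  83.]
tin 0.77 [119.7, 318.7, 26.0, 33.9] mid [394.8  24.3  54.3] [21. 23.  9.] [146.  23.  18.]
tin 0.61 [11.2, 164.4, 121.7, 121.0] mid [387.6 112.1  54.4] [77. 66.  9.] [145.  42.  37.]
mark 0.95 [403.5, 0.0, 64.6, 14.7] mid [660.3  88.8   1. ] [41. 21.  4.] [ 62. 115. 195.]
timer 0.97 [479.4, 47.1, 111.0, 110.4] mid [673.1  11.5  53.4] [46. 48.  8.] [152. 119. 113.]
```

View pics/w2.png

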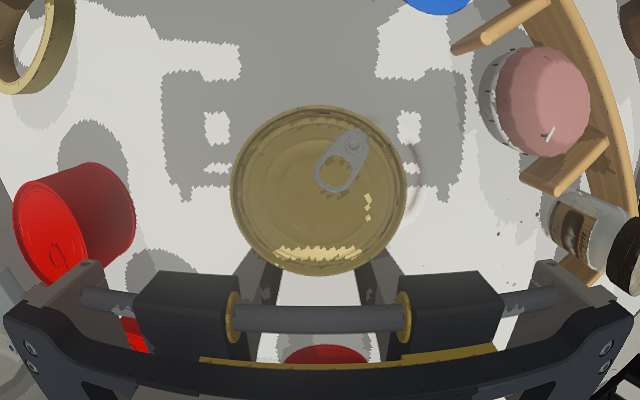

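The tin sits centred between the fingertips, lid at (318,190), and slides along with them. I continue 73 mm.

Emit:
step_arm --increments '[0,0,0.08,0,0,0,0.08,0,0,0,0.08,0,0,0,0.08,0,0,0,0.08,0,0,0,0.08,0,0,0,0.08,0,0,0,0.08,0,0,0,0.08,0,0,0,0.08,0,0,0,0.08,0,0,0,0.08,0,0,0,0.08,0,0,0,0.08,0,0,0,0.08,0,0,0,0.08,0,0,0,0.08,0,0,0,0.08,0,0,0,0.03,0,0,0,0,0]'

```text
clock: 8.7
eef_pos: [558.5, 65.4, 10.1]
ee_rot: [-0.677, 0.203, -0.203, 0.678]
force: [0.0, 0.1, -0.6]
opening: 0.433
```

Run:
```python
from h import *
go()
p,d,W=look("tin","mark","timer")
```

```text
t 8.7 p [558.5  65.4  10.1] head 56.7 F [ 0.   0.1 -0.6] open 0.4328249777761246 j [0.11 0.53 1.91 0.   0.7  0.7 ]
tin 0.84 [226.4, 102.4, 178.9, 171.3] mid [580.9 101.2  55.9] [75. 78.  9.] [132. 120.  86.]
mark 0.69 [387.6, 31.7, 89.9, 99.7] mid [669.  108.2   1. ] [61. 60.  6.] [ 96. 122. 166.]
timer 0.66 [473.1, 164.7, 104.1, 105.2] mid [674.2  12.8  53.3] [47. 46.  7.] [152. 119. 113.]
```

Tin at (581,101), mark at (669,108). Back off, turn to the bay's heading of 3.7° and check.

Emit:
step_arm --increments '[0,0,-0.2,0,0,0,-0.4,0,0,0,-0.4,0,0,0,-0.2,0,0,0,0,1,0,0,0,1,0,0,0,1,0,0,0,1,0,0,0,1,0,0,0,1,0,0,0,1,0,0,0,1,0,0,0,1,0,0,0,1,0,0,0,1,0,0,0,1,0,0,0,1,0,0,0,0.25]'

```text
clock: 10.7
eef_pos: [524.8, 14.2, 10.1]
ee_rot: [0.515, -0.484, 0.484, -0.515]
force: [0.3, 0.6, 0.5]
opening: 0.439
```

Run:
```python
from h import *
go((511,98,10))
p,d,W=look("tin","mark","timer")
P=W(d>0)
m=(P[:,2]>15)&(P[:,2]<38)&(P[:,0]>645)&(P[:,0]<700)
for lo,hi in [(45,78),(140,178)]:
    k=m&(P[:,1]>lo)&(P[:,1]<hi); print(lo,k.sum(),P[k].mean(0).round(1) if k.sum() else "")
m=(P[:,2]>34)&(P[:,2]<44)&(P[:,0]>600)&(P[:,0]<690)
for lo,hi in [(45,78),(140,178)]:
    k=m&(P[:,1]>lo)&(P[:,1]<hi)
    if k.sum()>5: print("top",lo,k.sum(),np.percentile(P[k],[2,50,98],axis=0).round(1).tolist())
```

```text
t 10.7 p [524.8  14.2  10.1] head 3.5 F [0.3 0.6 0.5] open 0.4387562393698991 j [0.02 0.49 1.99 0.   0.66 1.53]
(511, 98, 10) tool shift shares [-1.69  0.   -0.17]
tin 0.91 [495.9, 315.5, 19.7, 32.7] mid [ 479.5 -102.4   54.7] [20. 18.  9.] [125.  17.  12.]
tin 0.82 [78.0, 70.2, 161.7, 160.8] mid [580.9 100.4  54.8] [75. 76. 10.] [110. 101.  73.]
timer 0.84 [287.6, 0.0, 116.0, 36.6] mid [650.2   8.3  50.3] [1. 6. 0.] [129. 105. 100.]
45 303 [651.2  55.9  26.3]
140 923 [657.9 152.7  26.7]
top 45 337 [[600.2, 54.3, 34.3], [648.7, 60.1, 39.2], [653.1, 77.3, 43.6]]
top 140 604 [[642.5, 151.3, 34.3], [655.2, 153.8, 39.1], [668.0, 159.7, 41.1]]
```

Emit:
step_arm --increments '[-0.1,0,-0.17,0,-0.4,0,0,0,-0.4,0,0,0,-0.4,0,0,0,-0.3,0,0,0,-0.1,0,0,0,0,0,0,0]'

```text
clock: 11.6
eef_pos: [511.0, 99.8, 10.0]
ee_rot: [0.516, -0.483, 0.483, -0.516]
force: [-0.3, 0.2, 0.4]
opening: 0.435
```

Run:
```python
from h import *
go((511,98,10),(627,105.4,10))
p,d,W=look("tin","mark","timer"); cv2.imwrite("pics/w3.png",p[:,:,::-1])
```

```text
t 11.6 p [511.   99.8  10. ] head 3.8 F [-0.3  0.2  0.4] open 0.43506317499418895 j [ 0.19  0.49  2.   -0.    0.66  1.7 ]
(511, 98, 10) tool shift shares [ 0.04  0.   -0.  ]
(627, 105.4, 10) tool shift shares [ 0.   -0.    2.32]
tin 0.68 [233.9, 34.9, 183.7, 182.6] mid [580.7 101.   55.9] [75. 75.  8.] [163. 149. 105.]
mark 0.55 [279.0, 0.0, 87.8, 24.0] mid [647.7 106.6   0.9] [18. 51.  5.] [ 73. 115. 183.]
timer 0.58 [440.4, 0.0, 111.2, 38.5] mid [656.7   6.3  52.3] [15. 32.  6.] [121.  99.  94.]
```

View pics/w3.png

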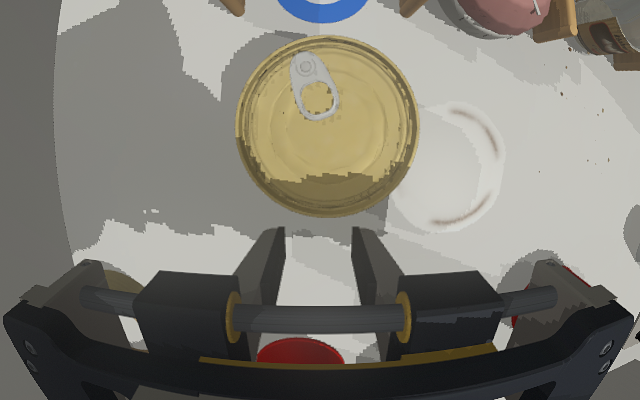

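The tin lid is at (327,127), with the mark dead ahead at (322,5) between the cheeks. I shift 2 mm right and push toward the mouth.

Emit:
step_arm --increments '[0.04,0,0.1,0,0,0,0.1,0,0,0,0.1,0,0,0,0.1,0,0,0,0.08,0,0,0,0.08,0,0,0,0.08,0,0,0,0.08,0,0,0,0.08,0,0,0,0.08,0,0,0,0.08,0,0,0,0.08,0,0,0,0.08,0,0,0,0.08,0,0,0,0,0]'

```text
clock: 13.3
eef_pos: [572.3, 101.2, 10.2]
ee_rot: [-0.515, 0.483, -0.484, 0.516]
force: [-0.3, -0.5, 0.1]
opening: 0.434
```

Run:
```python
from h import *
go((627,105.4,10))
p,d,W=look("tin","mark","timer"); cv2.imwrite("pics/w4.png",p[:,:,::-1])
```

```text
t 13.3 p [572.3 101.2  10.2] head 3.7 F [-0.3 -0.5  0.1] open 0.43383929720390585 j [ 0.17  0.55  1.87 -0.    0.72  1.68]
(627, 105.4, 10) tool shift shares [-0.01  0.01  1.1 ]
tin 0.55 [225.2, 104.1, 183.6, 173.2] mid [613.7 104.2  55.9] [75. 76. 10.] [147. 135.  97.]
mark 0.72 [265.9, 23.7, 103.6, 86.5] mid [673.7 108.2   1.1] [52. 60.  5.] [121. 146. 185.]
timer 0.69 [433.0, 22.0, 125.1, 121.2] mid [675.   11.8  53.4] [48. 49.  8.] [152. 117. 111.]
```

View pics/w4.png

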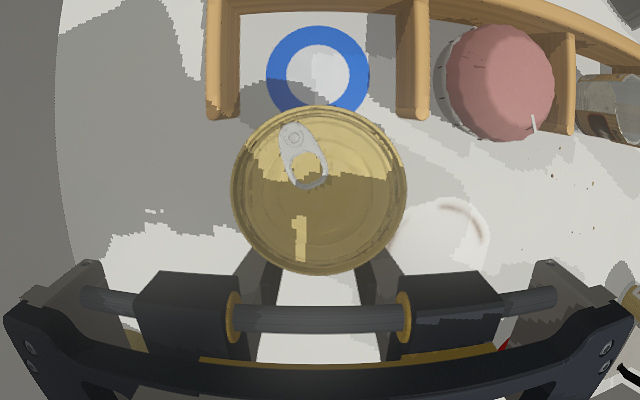

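Tin centred (319,190) between the cheeks (240 and 398). I push in, then close the last millimetres by force.

Emit:
step_arm --increments '[0,0,0.08,0,0,0,0.08,0,0,0,0.08,0,0,0,0.08,0,0,0,0.08,0,0,0,0.08,0,0,0,0.08,0,0,0,0.08,0,0,0,0.08,0,0,0,0.08,0,0,0,0.08,0,0,0,0.08,0,0,0,0.04,0,0,0,0.04,0,0,0,0,0]'

```text
clock: 15.0
eef_pos: [623.6, 104.5, 10.1]
ee_rot: [-0.516, 0.484, -0.484, 0.516]
force: [-0.2, -0.1, -0.5]
opening: 0.438
```

Emit:
step_arm --increments '[0,0,0.03,0,0,0,0,0]'

```text
clock: 15.2
eef_pos: [624.8, 104.6, 10.1]
ee_rot: [-0.516, 0.484, -0.484, 0.516]
force: [-1.5, 0.3, 0.6]
opening: 0.437
```

Emit:
step_arm --increments '[0,0,0.02,0,0,0,0,0]'

```text
clock: 15.4
eef_pos: [625.8, 104.6, 10.1]
ee_rot: [-0.516, 0.484, -0.484, 0.516]
force: [-1.3, 0.4, 0.6]
opening: 0.438
```

Emit:
step_arm --increments '[0,0,0.02,0,0,0,0,0]'

```text
clock: 15.6
eef_pos: [626.9, 104.7, 10.1]
ee_rot: [-0.516, 0.484, -0.484, 0.516]
force: [-2.0, 0.4, -0.2]
opening: 0.433
```

Emit:
step_arm --increments '[0,0,0.02,0,0,0,0,0]'

```text
clock: 15.8
eef_pos: [627.9, 104.8, 10.1]
ee_rot: [-0.516, 0.484, -0.484, 0.516]
force: [-1.3, -0.5, -0.2]
opening: 0.435
```

Run:
```python
from h import *
go()
p,d,W=look("tin","timer"); cv2.imwrite("pics/w5.png",p[:,:,::-1])
P=W(d>0); m=(P[:,2]>42)&(P[:,2]<52)&(P[:,0]>690)&(P[:,0]<740)&(P[:,1]>30)&(P[:,1]<170)
print(m.sum(), np.percentile(P[m],[5,50,95],axis=0).round(1).tolist())
```

```text
t 15.8 p [627.9 104.8  10.1] head 3.7 F [-1.3 -0.5 -0.2] open 0.4349871614245315 j [ 0.16  0.61  1.74 -0.    0.79  1.67]
tin 0.61 [229.3, 104.2, 177.3, 170.1] mid [669.  107.9  55.9] [75. 75.  8.] [153. 140.  99.]
timer 0.69 [429.5, 120.2, 119.3, 122.5] mid [675.4  11.8  53.2] [48. 47.  7.] [158. 123. 116.]
7964 [[706.4, 35.6, 45.4], [713.5, 98.0, 47.8], [720.6, 155.3, 49.0]]
```

View pics/w5.png

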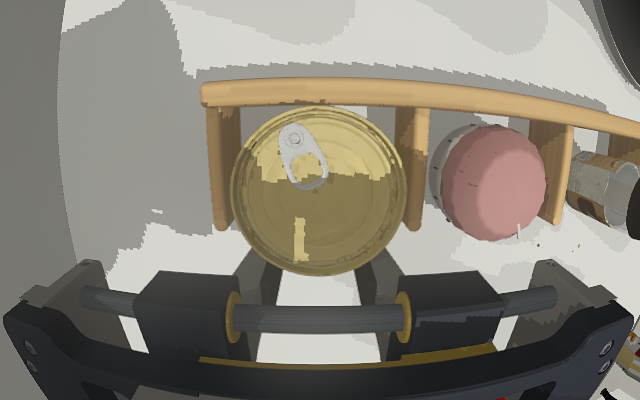

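The tin is in the bay, its lid reaching the board's lower edge at (318,105). The force is still sliding-low, so I nudge until it rises.

Emit:
step_arm --increments '[0,0,0.02,0,0,0,0,0]'

```text
clock: 16.15
eef_pos: [628.6, 104.8, 10.1]
ee_rot: [0.516, -0.484, 0.484, -0.516]
force: [-2.5, -0.4, 1.4]
opening: 0.437
```

Emit:
step_arm --increments '[0,0,0.02,0,0,0,0,0]'

```text
clock: 16.35
eef_pos: [628.7, 104.8, 10.0]
ee_rot: [0.516, -0.484, 0.483, -0.515]
force: [-5.8, 0.3, 3.2]
opening: 0.432
```

Emit:
step_arm --increments '[0,0,0.02,0,0,0,0,0]'

```text
clock: 16.55
eef_pos: [628.8, 104.8, 9.9]
ee_rot: [0.517, -0.485, 0.483, -0.515]
force: [-8.0, -0.5, 6.1]
opening: 0.436
```

Emit:
step_arm --increments '[0,0,-0.1,0,0,0,-0.2,0,0,0,-0.4,0,0,0,-0.5,0,0,-0.4,0,0,0,-0.5,0,0,0,-0.5,0,0,0,-0.5,0,0,0,-0.5,0,0,0,0,0,0]'

```text
clock: 17.55
eef_pos: [573.0, 101.5, 133.5]
ee_rot: [-0.514, 0.482, -0.485, 0.518]
force: [0.2, 0.3, 0.9]
opening: 0.438
```

Run:
```python
from h import *
go()
p,d,W=look("tin","timer","tape","spice_jar","spice_tall"); cv2.imwrite("pics/w6.png",p[:,:,::-1])
P=W(d>0)
m=(abs(P[:,1]-108)<36)&(P[:,2]>15)&(P[:,2]<46)&(P[:,0]>700)&(P[:,0]<716); print("board",m.sum(),P[m].mean(0) if m.sum() else "")
for c in ["scene","side"]:
    p,d=optics.snapshot(c)
    for l in ["tin","timer","spice_jar","spice_tall","tape"]:
        for r in optics.regions_of(c,l)[:4]:
            Q,u,v=world(c,r["region"],d)
            if len(Q): print(c,l,round(r["confidence"],2),"med",np.median(Q,0).round(),"max",Q.max(0).round(),p[v,u].mean(0).round())
```

```text
t 17.55 p [573.  101.5 133.5] head 3.7 F [0.2 0.3 0.9] open 0.43846897293157294 j [ 0.17  0.37  1.81 -0.    0.96  1.68]
tin 0.86 [356.1, 334.2, 23.2, 26.5] mid [396.1  28.1  54.3] [19. 14.  9.] [104.  28.  25.]
tin 0.79 [472.3, 264.0, 45.2, 71.7] mid [ 454.1 -119.3   54.8] [71. 48.  9.] [113.  41.  37.]
tin 0.77 [269.6, 39.2, 95.0, 92.4] mid [669.7 107.6  55.8] [74. 74.  9.] [159. 145. 103.]
tin 0.55 [270.0, 333.3, 66.0, 32.7] mid [403.4 107.7  54.4] [44. 74.  9.] [149.  31.  26.]
timer 0.61 [391.1, 56.4, 71.9, 71.1] mid [675.4  10.8  53.3] [48. 48.  7.] [150. 115. 109.]
tape 0.73 [561.2, 241.1, 68.1, 53.0] mid [ 500.6 -316.4   53.8] [166. 445. 250.] [95. 88. 70.]
spice_jar 0.56 [479.7, 77.3, 91.4, 51.5] mid [685.3 -97.2  48.7] [ 59. 141.  99.] [113. 108.  96.]
board 278 [707.69093914 105.32582102  35.05833684]
scene tin 0.93 med [365.  11.  53.] max [417.  37.  62.] [114.  27.  24.]
scene tin 0.7 med [650. 114.  49.] max [711. 153.  61.] [99. 88. 65.]
scene tin 0.65 med [375. 116.  53.] max [485. 144.  61.] [119.  32.  29.]
scene tin 0.61 med [439. -98.  53.] max [558. -35.  62.] [1
[... 235 characters left out ...]
0. 110.  85.]
scene tape 0.95 med [391. 236.  20.] max [470. 310. 100.] [118. 107.  81.]
side tin 0.97 med [659.  92.  54.] max [705. 236.  61.] [166. 152. 122.]
side tin 0.97 med [390.  89.  54.] max [422. 145.  61.] [176.  47.  44.]
side tin 0.94 med [376. -23.  52.] max [412.  36.  62.] [172.  43.  41.]
side tin 0.82 med [ 449. -129.   53.] max [486. -70.  61.] [171.  49.  47.]
side timer 0.68 med [660.  -4.  45.] max [703.  58.  94.] [181. 142. 136.]
side spice_jar 0.92 med [ 675. -104.   66.] max [715. -41.  99.] [133. 126. 113.]
side spice_tall 0.76 med [ 498. -281.   71.] max [ 526. -136.  109.] [143. 133. 112.]
side tape 0.64 med [416. 254.  19.] max [462. 308.  30.] [162. 147. 116.]
```

View pics/w6.png

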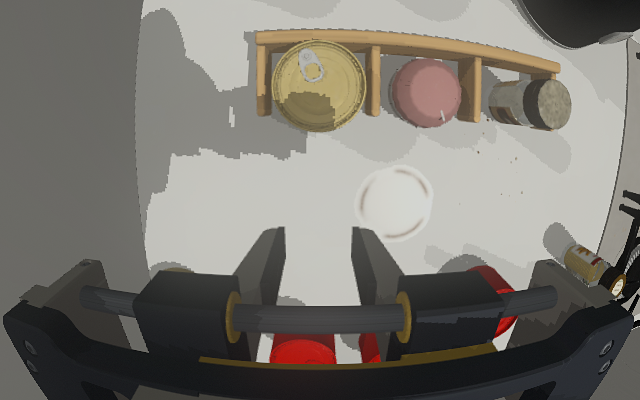

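The tin stands upright in the left bay, lid at (319,86) against the board. The timer at (427,92) and the jar at (530,103) are untouched. Everything is clear of the fingers, so I hand in.

```bash
python3 -c "
from rig import env; print(env.hand_in())"
```

```text
the job is handed in; nothing more can be done
None
```

The gold tin is in the left bay, the one with the blue mark, standing upright against the back board. I pushed it with the half-open fingertips, diagonally to the front of the bay and then straight in, and never lifted it. I handed in at about 18 s with the gripper raised clear.

- **Against the board:** in the last steps the tin stopped moving while the wrist force rose to about 8 N. Its measured centre afterwards was (669.7, 107.6), against the mark at about (669, 108).
- **Left alone:** the timer, both spice jars, the tape and the three red tins measured where they started, within camera error.
- **Readings I set aside:** one wrist-camera "tape" and one scene-camera "spice_tall" report were clearly wrong. The side camera showed both things unmoved. The scene and side cameras also differed by 3–4 mm, and the wrist camera fell between them.

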